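# Interleave and stack the serving stones

## Task

Lift the cork separator sheet off the sloped draining stand by its orange tab and lay it flat and square over the dark stone slab in the wooden caddy, so that it covers the whole top, and let go of it. Then set the pale marble slab down gently on the sheet, squarely above the dark one, with stone never touching stone, and let go. Leave the dark slab in its caddy and the other things on the worktop where they are.

Things in the scene. Friction and masses are not known exactly. Their poses are not given: they have to be found in the camera images.
- stand: Fixed draining stand, wood and steel; place and yaw vary. Origin on the worktop under the middle of its sloped board; +x points to the high end (roughly away from the robot). The board, 90 mm wide, rises at 33 degrees towards +x; the sheet rests against a lip at its low end. Come to the sheet's tab, and leave, square to the slope: a cup shelf above is in the way of a gripper from straight above.
- shelf_edge (a point): Lower edge, nearest the robot, of the stand's steel cup shelf, mid-width, 234 mm above the worktop and 107 mm along +x from the stand's origin; axes as the stand's. The shelf runs 60 mm from here to +x, is 8 mm thick and 150 mm wide, with two upturned saucers 14 mm tall on it and a thin post under each side, 46 mm to +x.
- sheet: Stiff cork separator sheet, 5 mm thick, 76 mm wide (y), about 70 g, lying on the stand's slope at first. Origin at its underside; x along its length towards the tab, z out of its upper face. The flat part spans x = -100 to +100 mm; from x = 100 to 110 mm (the high end on the stand) an orange tab, 44 mm wide, stands square on it, up to z = 39 mm. The tab may end at either end of the stack.
- tab (a point): Middle of the orange tab, 25 mm above the sheet's underside (20 mm above its upper face); axes as the sheet's. Pinch across the 10 mm thickness, along x.
- caddy: Fixed light wooden caddy, place and yaw vary, 188 x 84 mm outside (long along x), floor 6 mm thick, walls 6 mm thick, rim 18 mm above the worktop. Origin at the centre of its underside. The dark slab lies loosely in it.
- lower_slab: Dark stone slab, 160 (x) x 56 (y) x 25 (z) mm, about 0.6 kg, lying loose in the caddy with its top 31 mm above the worktop, 13 mm above the rim. Origin at the centre of its underside.
- upper_slab: Pale marble slab, 160 (x) x 56 (y) x 25 (z) mm, about 0.6 kg, lying flat on the worktop. Origin at the centre of its underside. Grasp across its 56 mm width. Either way round will do on the stack.
- spice_jar: Bystander: amber spice jar, 48 mm wide, 80 mm tall; origin under its centre. Leave it.
- mug: Bystander: blue mug, 66 mm wide plus handle, 85 mm tall; origin under its centre. Leave it.
- oil_bottle: Bystander: green oil bottle, 66 mm wide, 200 mm tall; origin under its centre. Leave it.
- tea_can: Bystander: green tea can, 80 mm wide, 120 mm tall; origin under its centre. Leave it.
- honey_jar: Bystander: honey jar, 72 mm wide, 100 mm tall; origin under its centre. Leave it.
Mind the look-alikes: they are no part of the job. What is shaped like the sheet but green is not meant. Of the things that look like the upper_slab, take the one that is farthest to the robot's right at the start.

How it is judged:
On the way:
1. the sheet lies flat and square over the whole top of the dark slab and is let go, the marble slab not yet on it (x of sheet in the frame of lower_slab between -0.018 and 0.018 m and y of sheet in the frame of lower_slab between -0.012 and 0.012 m and z of sheet in the frame of lower_slab between 0.022 and 0.029 m and angle between the x axis of sheet and the x axis of lower_slab, either way round below 0.14 rad and angle between sheet's own z axis and vertical below 0.05 rad and contact force between sheet and the fingers below 0.1 N and contact force between upper_slab and sheet below 0.1 N), for 0.2 s.
At the end, for the whole second after the job is handed in: Sheet flat on the dark slab, centred within 18 mm lengthwise and 12 mm across; marble slab flat on the sheet, centred over the dark slab within 15 mm lengthwise and 12 mm across; both square within 0.14 rad; dark slab within 20 mm of its start; all at rest and released (x of sheet in the frame of lower_slab between -0.018 and 0.018 m and y of sheet in the frame of lower_slab between -0.012 and 0.012 m and z of sheet in the frame of lower_slab between 0.022 and 0.029 m and angle between the x axis of each of sheet, upper_slab and the x axis of lower_slab, either way round below 0.14 rad and angle between each of sheet, upper_slab, lower_slab's own z axis and vertical below 0.05 rad and x of upper_slab in the frame of lower_slab between -0.015 and 0.015 m and y of upper_slab in the frame of lower_slab between -0.012 and 0.012 m and z of upper_slab in the frame of lower_slab between 0.027 and 0.034 m and contact force between upper_slab and sheet above 1 N and distance of lower_slab from where it was at the start of the episode below 0.02 m and linear speed of each of upper_slab, sheet below 0.02 m/s); the robot touches nothing.
It fails at once if stone touches stone (over 0.5 N) (contact force between upper_slab and lower_slab above 0.5 N).
It fails at once if the marble slab is pressed on the sheet with over 60 N (contact force between upper_slab and sheet above 60 N).
It fails at once if the marble slab is dropped or banged down: faster than 0.3 m/s just above or on the stack (x of upper_slab in the frame of lower_slab between -0.05 and 0.05 m and y of upper_slab in the frame of lower_slab between -0.05 and 0.05 m and z of upper_slab in the frame of lower_slab below 0.05 m and linear speed of upper_slab above 0.3 m/s).
It fails at once if the dark slab is shifted by more than 30 mm (distance of lower_slab from where it was at the start of the episode above 0.03 m).
It fails at once if a bystander is moved by more than 30 mm (distance of any of spice_jar, mug, oil_bottle, tea_can, honey_jar from where it was at the start of the episode above 0.03 m).
It also fails if it takes over 72 s, if anything falls off the work surface, if the arm or the gripper's body presses on something with over 40 N, if the wrist force passes 120 N, or if a joint passes its speed limit or range.

## Robot

A 6-joint arm with a two-finger parallel gripper is mounted at the origin on the work surface. World frame = base frame: x ahead of the robot, y to its left, z up, the work surface at z = 0. Lengths are in m, angles in rad, forces in N, time in s.
With the tool pointing down it reaches from about 0.425 to 0.95 m from the base axis. Payload 3.5 kg.
Tool frame: the origin (TCP) lies on the centre line of the jaws, within the pads' length; the fingertips stand 17 mm ahead of it and the grasp point (between the pads) lies 2 mm behind it; z points along the fingers, y is the line along which they close (so a half turn about z gives the same grasp; the last joint's range is limited). The gripper opens to 85 mm and grips with 20 to 120 N. Pads are 22 mm wide; open, the fingers measure 114 mm over their backs; the gripper's body (76 mm by 85 mm) begins 54 mm behind the grasp point. The pads swing forward as they close: fully open they stand 13 mm farther back than shut.
Start: joints at [-1.461, 0.286, 1.577, -0, 1.279, -0.15], TCP at [0.173, -0.652, 0.248] pointing down, gripper open.
Joint ranges: [-2.77, 2.77], [-0.9, 2.22], [0.21, 2.48], [-1.53, 4.67], [0.24, 2.81], [-2.84, 2.84]. Speed limits (rad/s): [2.79, 2.79, 3.14, 3.14, 3.14, 3.14].

## Interface

Orientations are given as a unit quaternion [x, y, z, w].
In Python, from plant import ctrl gives the robot as it stands. The module is installed in compiled form; this text tells all that it offers.
- The arm moves only by the tool drive_tool, never from a script. Its argument "moves" is a list of rows, each a list of 3 entries, a list of its own where there are three numbers: the turn, a rotation vector about the tool's x, y, z in rad, then the shift along the tool's x, y, z in m, then the finger opening in m, from 0 to 0.0854. A call has 1 to 5 rows; each row shifts and turns the commanded pose from where the row before left it, along the tool's axes as they then stand; what a row does not reach is not made up. A row lasts 1/8 s, in which the tool goes at most 62.5 mm and 10.7 degrees, less where a joint would pass 70% of its speed; a pose out of reach is approached as far as the arm can. A call with a gripper value outside its range is refused whole. The fingers move at their own pace and stop on an object; "grip_force" is the grip in N (left out, the last holds). Time passes only in rows, so rows that do not move let the fingers close. It gives the time, the measured TCP pose, the force, the opening and the grip force at its end, in the units of the state.
- ctrl.get_state(): the state, without advancing time (a new reading comes with each control period).
- ctrl.read_camera(name): name is "scene" or "top" or "wrist"; returns a dict with "image" (480x640x3 uint8, red, green, blue), "fx", "fy", "cx", "cy" (pixels), "R" (3x3) and "t" (3): a world point X has camera coordinates R X + t. Camera axes: x right, y down, z forward; pixel columns grow to the right and rows downward; lengths in m; the calibration is good to about 2 mm. A picture is of the moment at which its call begins. There is no depth.
- ctrl.sign_off(): hands the job in; it is judged then, once.
The state is a dict: "time": time; "qpos": joint angles; "dq": joint speeds; "joint_efforts": joint torques, N m; "eef_pos": TCP position; "tcp_rot": TCP orientation; "contact_force": force on the tool from outside, world axes, zero at the start; "wrist_torque": the same for the moment, N m; "opening": opening from 0.0 (shut) to 1.0 (fully open); "finger_force": force on a finger pad.
Only numpy, scipy, OpenCV 4.12 (cv2) and the standard library are available. Lean on these libraries where they do the work, as an engineer would, in place of code of your own. Each camera call takes 0.05 s, during which the arm holds its last target. There are 200 camera calls.

## Working session

There is one attempt and no reset: what is moved stays moved. The work goes in short steps, Python scripts to look and compute and a tool call to move; the robot and the scene stay as the last step left them, time stands still between calls to the robot, and variables do not carry over. Pictures are saved under pics/ and viewed, at most 12 in all, crops included, and the job is handed in when it is done.

Besides the shell and the picture viewer there is one more tool, called after ">>>" as a command line: name --argument value ..., lists and objects as JSON in quotes. drive_tool: Moves the arm, as the interface text tells. Its arguments: {"type":"object","properties":{"moves":{"type":"array","items":{"type":"array"}},"grip_force":{"type":"number"}},"required":["moves"]}

```bash
mkdir -p pics
cat > h.py <<'E'
import numpy as np, cv2
from scipy.spatial.transform import Rotation as Rot
from plant import ctrl
def shot(n,f):
    c=ctrl.read_camera(n); cv2.imwrite('pics/'+f+'.png',c['image'][:,:,::-1]); np.savez('pics/'+f+'.npz',**c); return c
def load(f): return np.load('pics/'+f+'.npz')
def ray(c,u,v,z):
    "world point at height z seen at pixel"
    R,t=np.array(c['R']),np.array(c['t']); o=-R.T@t
    d=R.T@np.array([(u-c['cx'])/c['fx'],(v-c['cy'])/c['fy'],1]); return o+d*(z-o[2])/d[2]
def proj(c,X):
    p=np.array(c['R'])@np.array(X)+np.array(c['t']); return np.array([c['fx']*p[0]/p[2]+c['cx'],c['fy']*p[1]/p[2]+c['cy']])
E
python3 - <<'E'
from h import *
for n in('top','scene'):
    c=shot(n,n+'1'); print(n,-np.array(c['R']).T@c['t'],c['fx'],np.array(c['R']).round(3).tolist())
print(ctrl.get_state())
E
```

```text
top [ 0.36495325 -0.00291795  1.44437455] 487.92289146276124 [[-0.028, -1.0, -0.008], [-0.992, 0.029, -0.125], [0.125, 0.004, -0.992]]
scene [1.45188474 0.09281973 1.07061161] 509.40522532447375 [[-0.076, 0.997, -0.016], [0.68, 0.04, -0.732], [-0.73, -0.066, -0.681]]
{'time': 0.1, 'qpos': array([-1.46099116e+00,  2.87129241e-01,  1.57804683e+00, -5.05396053e-06,
        1.27863211e+00, -1.49993357e-01]), 'dq': array([-0.00128878, -0.00187208, -0.00324048,  0.00018237, -0.00097063,
        0.00050612]), 'joint_efforts': array([ 1.44919231e-03, -4.07293189e+01, -2.93698722e+01, -8.90273463e-05,
        3.40022314e-03,  1.86582406e-05]), 'eef_pos': array([ 0.17336645, -0.65176533,  0.24704191]), 'tcp_rot': array([ 9.91574245e-01,  1.29534898e-01,  1.98393753e-05, -1.10758673e-03]), 'contact_force': array([-0.41064375,  0.61205431,  0.61328116]), 'wrist_torque': array([0.00332291, 0.02538961, 0.04719409]), 'finger_force': 0.0, 'opening': 0.9974844892343118}
```

View pics/top1.png

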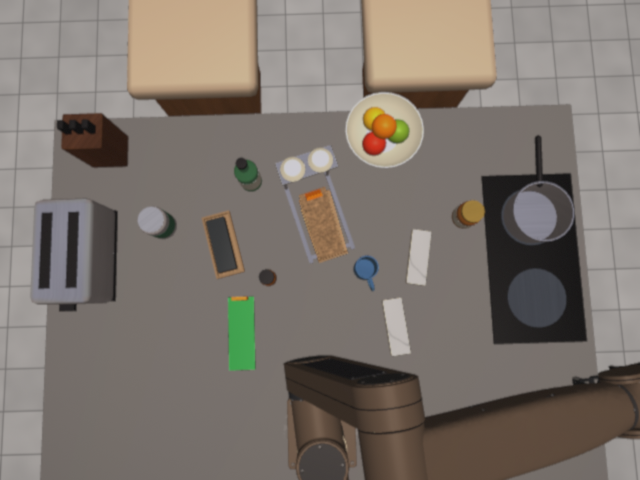

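View pics/scene1.png

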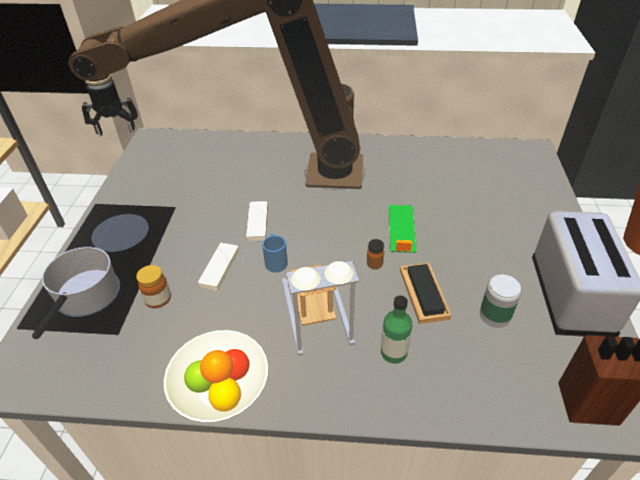

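The top picture shows the stand with the cork sheet around (322,222) and its tab at (313,196). The caddy with the dark slab is at (223,244), and the green decoy sheet is at (241,333). There are two pale slabs, A (419,257) and B (397,327). The robot's right is image right, so A fits. I'll confirm that in an enlarged crop.

Run:
```python
from h import *
c=load('top1'); im=c['image'][140:340,190:450]
cv2.imwrite('pics/crop1.png',cv2.resize(im[:,:,::-1],None,fx=3,fy=3,interpolation=cv2.INTER_CUBIC))
full=c['image'].astype(int); hsv=cv2.cvtColor(c['image'],cv2.COLOR_RGB2HSV)
def box(name,m,x0,y0,x1,y1,z):
    k=np.zeros(m.shape,np.uint8); k[y0:y1,x0:x1]=m[y0:y1,x0:x1]*255
    n,l,s,_=cv2.connectedComponentsWithStats(k); i=1+s[1:,4].argmax()
    r=cv2.minAreaRect(np.argwhere(l==i)[:,::-1].astype(np.float32)); P=cv2.boxPoints(r)
    W=np.array([ray(c,*p,z) for p in P]); e=[W[1]-W[0],W[2]-W[1]]; e.sort(key=np.linalg.norm)
    print(name,s[i,4],np.round(r[0],1),'ctr',W.mean(0).round(4),'size',[np.linalg.norm(x).round(4) for x in e],'yaw',np.degrees(np.arctan2(e[1][1],e[1][0])).round(1))
V=full.max(2); S=hsv[:,:,1]
box('slabA',(V>170)&(S<60),400,220,440,295,.025)
box('slabB',(V>170)&(S<60),375,290,420,365,.025)
box('dark',(V<60),200,205,250,285,.031)
wood=(S>80)&(hsv[:,:,0]<25)
box('caddy',wood,195,200,250,285,.018)
box('tab',(S>200)&(hsv[:,:,0]<14)&(V>190),295,180,330,210,.2)
```

```text
slabA 977 [418.5 256.7] ctr [ 0.4873 -0.2994  0.025 ] size [np.float64(0.0539), np.float64(0.1566)] yaw -9.3
slabB 1025 [396.1 326.1] ctr [ 0.2897 -0.2242  0.025 ] size [np.float64(0.0537), np.float64(0.1566)] yaw -173.3
dark 358 [220.1 239.2] ctr [0.5546 0.2785 0.031 ] size [np.float64(0.0511), np.float64(0.1209)] yaw -166.5
caddy 790 [222.7 244.3] ctr [0.5414 0.2734 0.018 ] size [np.float64(0.0854), np.float64(0.1883)] yaw -166.6Traceback (most recent call last):
  File "<stdin>", line 17, in <module>
  File "<stdin>", line 7, in box
ValueError: attempt to get argmax of an empty sequence
```

View pics/crop1.png

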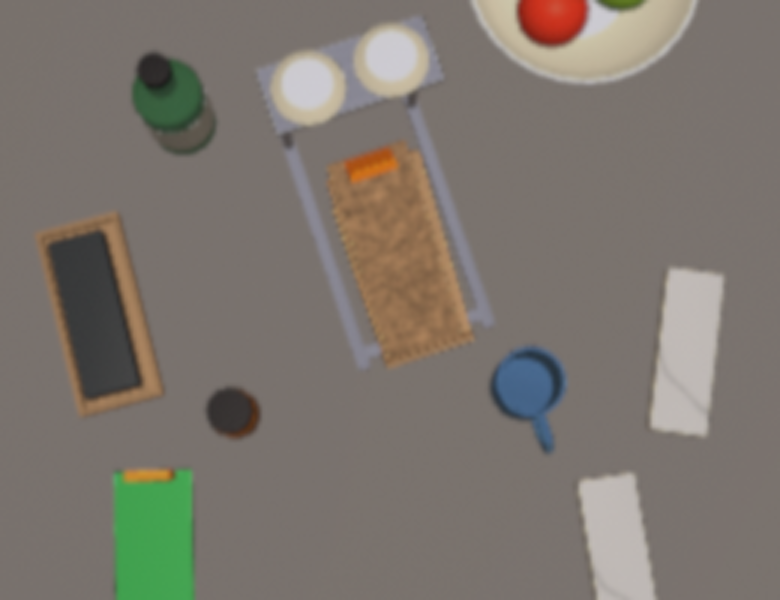

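```bash
cat > fit.py <<'E'
from h import *
from scipy.optimize import least_squares
def cr(u,v): return np.array([190+(u-1)/3,140+(v-1)/3])
c=load('top1')
a=np.radians(33)
def S(p,X): # stand->world
    x,y,w=p[:3]; X=np.array(X); return np.array([x+np.cos(w)*X[0]-np.sin(w)*X[1],y+np.sin(w)*X[0]+np.cos(w)*X[1],X[2]])
def SH(p,X): # sheet->world, p[3],p[4]: sheet origin x,z in stand frame
    x,y,z=X; return S(p,[p[3]+x*np.cos(a)-z*np.sin(a),y+p[5],p[4]+x*np.sin(a)+z*np.cos(a)])
if __name__=='__main__':
    st=[([.107,.075,.242],cr(277,132)),([.107,-.075,.242],cr(443,78)),([.167,.075,.242],cr(258,68)),([.167,-.075,.242],cr(423,14))]
    sh=[([.1,.022,.039],cr(350,182)),([.1,-.022,.039],cr(398,168)),([.11,.022,.039],cr(347,166)),([.11,-.022,.039],cr(395,152)),([-.1,.038,.005],cr(388,366)),([-.1,-.038,.005],cr(473,340))]
    f=lambda p:np.concatenate([proj(c,S(p,X))-q for X,q in st]+[proj(c,SH(p,X))-q for X,q in sh])
    r=least_squares(f,[.6,-.02,.2,0,.1,0]); print(r.x.round(4),f(r.x).round(1)); p=r.x
    T=SH(p,[.105,0,.025]); print('tab',T,'origin',SH(p,[0,0,0]),'normal',SH(p,[0,0,1])-SH(p,[0,0,0]),'axis',SH(p,[1,0,0])-SH(p,[0,0,0]))
    dk=np.array([ray(c,*cr(*q),.031) for q in[(48,248),(104,232),(143,385),(84,401)]]); print('dark',dk.mean(0),[np.linalg.norm(dk[i]-dk[i-1]).round(4) for i in range(4)])
    e=dk[0]+dk[1]-dk[2]-dk[3]; print(np.degrees(np.arctan2(e[1],e[0])))
    for n,u,v,z in[('mug',528,380,.085),('jar',232,410,.08),('bottle',155,70,.2)]: print(n,ray(c,*cr(u,v),z).round(3))
    s=ctrl.get_state(); R=Rot.from_quat(s['tcp_rot']); print(R.as_matrix().round(3))
    w=ctrl.read_camera('wrist'); print('wristcam in tool', R.inv().apply(-np.array(w['R']).T@w['t']-s['eef_pos']), (R.as_matrix().T@np.array(w['R']).T).round(3).tolist(), w['fx'])
E
python3 fit.py
```

```text
[ 0.5812 -0.0243  0.3021 -0.0124  0.1516  0.0078] [ 0.1  0.7  1.  -0.2 -1.   0.1 -0.1 -0.6  0.1 -0.6  0.6 -1.5 -0.1  1.2
  0.5  0.3  0.5  0.5 -1.8  0.2]
tab [0.63811512 0.00160581 0.22971412] origin [ 0.56704198 -0.02054326  0.15156026] normal [-0.51997455 -0.16204367  0.83867057] axis [0.80069059 0.24952536 0.54463904]
dark [0.53719422 0.2751426  0.031     ] [np.float64(0.1548), np.float64(0.0568), np.float64(0.1557), np.float64(0.0588)]
13.361434269800643
mug [ 0.459 -0.138  0.085]
jar [0.439 0.138 0.08 ]
bottle [0.732 0.188 0.2  ]
[[ 0.966  0.257 -0.   ]
 [ 0.257 -0.966  0.002]
 [ 0.    -0.002 -1.   ]]
wristcam in tool [ 0.07640901 -0.00047661 -0.12467145] [[-0.0, -0.953, -0.302], [1.0, -0.0, 0.001], [-0.001, -0.302, 0.953]] 425.9449227453503
```

The crop confirms slab A (full view 419,257; crop 687,352) as the right-most pale slab. The tab's bright top face sits at crop (373,172). Next I move to a pre-grasp 0.12 m off the tab, square to the slope.

```bash
cat >> h.py <<'E'
def frame(yaw,pitch=0):
    "tool pointing down, tool y along azimuth yaw (deg) pitched up by pitch"
    a,b=np.radians(yaw),np.radians(pitch); y=np.array([np.cos(a)*np.cos(b),np.sin(a)*np.cos(b),np.sin(b)])
    z=-np.array([-np.cos(a)*np.sin(b),-np.sin(a)*np.sin(b),np.cos(b)]); return Rot.from_matrix(np.c_[np.cross(y,z),y,z])
def plan(P,R,o,d=3,vmax=.055,wmax=.17):
    s=ctrl.get_state(); p=s['eef_pos'].copy(); r=Rot.from_quat(s['tcp_rot'])
    print('at',s['time'].__round__(2),p.round(4),'rem',(r.inv()*R).as_rotvec().round(3),r.inv().apply(P-p).round(4))
    n=max(1,int(np.ceil(max(np.linalg.norm(P-p)/vmax,(r.inv()*R).magnitude()/wmax))))
    rows=[]
    for k in range(n,0,-1):
        w=((r.inv()*R).as_rotvec()/k).round(d); v=r.inv().apply((P-p)/k).round(d+ (d<4))
        rows.append([w.tolist(),v.tolist(),o]); p=p+r.apply(v); r=r*Rot.from_rotvec(w)
    for i in range(0,n,5): print(str(rows[i:i+5]).replace(' ','').replace('-0.0,','0,').replace('-0.0]','0]'))
E
python3 - <<'E'
from h import *
n=np.array([-.520,-.162,.8387]); plan(np.array([.638,.0016,.2297])+.12*n,frame(17.3,33),.0854,2)
E
```

```text
at 0.15 [ 0.1734 -0.6519  0.2472] rem [-0.445  0.462 -1.565] [ 0.5516 -0.5096 -0.082 ]
[[[-0.03,0.03,-0.11],[0.039,-0.036,-0.006],0.0854],[[-0.03,0.03,-0.11],[0.043,-0.032,-0.006],0.0854],[[-0.03,0.03,-0.11],[0.047,-0.027,-0.005],0.0854],[[-0.03,0.03,-0.11],[0.049,-0.021,-0.004],0.0854],[[-0.03,0.03,-0.11],[0.052,-0.015,-0.003],0.0854]]
[[[-0.03,0.03,-0.11],[0.053,-0.01,-0.002],0.0854],[[-0.03,0.03,-0.11],[0.054,-0.004,-0.001],0.0854],[[-0.03,0.03,-0.11],[0.054,0.002,0.001],0.0854],[[-0.04,0.03,-0.11],[0.053,0.008,0.002],0.0854],[[-0.04,0.04,-0.11],[0.052,0.014,0.004],0.0854]]
[[[-0.03,0.04,-0.12],[0.05,0.019,0.007],0.0854],[[-0.04,0.03,-0.11],[0.047,0.025,0.01],0.0854],[[-0.03,0.04,-0.12],[0.043,0.03,0.013],0.0854],[[-0.04,0.03,-0.11],[0.039,0.034,0.015],0.0854]]
```

>>> drive_tool --moves '[[[-0.03,0.03,-0.11],[0.039,-0.036,-0.006],0.03],[[-0.03,0.03,-0.11],[0.043,-0.032,-0.006],0.03],[[-0.03,0.03,-0.11],[0.047,-0.027,-0.005],0.03],[[-0.03,0.03,-0.11],[0.049,-0.021,-0.004],0.03],[[-0.03,0.03,-0.11],[0.052,-0.015,-0.003],0.03]]' --grip_force 100

```text
time: 0.78
eef_pos: [0.3175, -0.4243, 0.277]
tcp_rot: [0.913, 0.394, 0.083, 0.064]
contact_force: [-0.1, -0.4, 0.2]
opening: 0.349
finger_force: 0.0
```

>>> drive_tool --moves '[[[-0.03,0.03,-0.11],[0.053,-0.01,-0.002],0.03],[[-0.03,0.03,-0.11],[0.054,-0.004,-0.001],0.03],[[-0.03,0.03,-0.11],[0.054,0.002,0.001],0.03],[[-0.04,0.03,-0.11],[0.053,0.008,0.002],0.03],[[-0.04,0.04,-0.11],[0.052,0.014,0.004],0.03]]'

```text
time: 1.4
eef_pos: [0.46, -0.1972, 0.3069]
tcp_rot: [0.754, 0.622, 0.169, 0.128]
contact_force: [0.2, 0.4, 0.8]
opening: 0.352
finger_force: 0.0
```

Run:
```python
from h import *
n=np.array([-.520,-.162,.8387]); plan(np.array([.638,.0016,.2297])+.12*n,frame(17.3,33),.03,2)
```

```text
at 1.4 [ 0.46   -0.1972  0.3069] rem [-0.134  0.142 -0.46 ] [0.1976 0.0783 0.0295]
[[[-0.03,0.04,-0.11],[0.049,0.02,0.007],0.03],[[-0.03,0.03,-0.12],[0.047,0.024,0.01],0.03],[[-0.04,0.04,-0.12],[0.043,0.03,0.012],0.03],[[-0.03,0.03,-0.11],[0.039,0.034,0.015],0.03]]
```

>>> drive_tool --moves '[[[-0.03,0.04,-0.11],[0.049,0.02,0.007],0.03],[[-0.03,0.03,-0.12],[0.047,0.024,0.01],0.03],[[-0.04,0.04,-0.12],[0.043,0.03,0.012],0.03],[[-0.03,0.03,-0.11],[0.039,0.034,0.015],0.03],[[0,0,0],[0,0,0],0.03]]'

```text
time: 2.02
eef_pos: [0.576, -0.0172, 0.3305]
tcp_rot: [0.569, 0.773, 0.227, 0.167]
contact_force: [-0.4, -0.7, -0.0]
opening: 0.352
finger_force: 0.0
```

Run:
```python
from h import *
import fit
n=np.array([-.520,-.162,.8387]); plan(np.array([.638,.0016,.2297])+.12*n,frame(17.3,33),.03,2)
c=shot('wrist','w1'); p=[.5812,-.0243,.3021,-.0124,.1516,.0078]
im=c['image'][:,:,::-1].copy()
for X in [(.1,.022,.039),(.1,-.022,.039),(.11,.022,.039),(.11,-.022,.039),(-.1,.038,.005),(-.1,-.038,.005),(.1,.038,.005),(.1,-.038,.005),(.1,.022,.005),(.1,-.022,.005)]:
    q=proj(c,fit.SH(p,X)); print(X,q.round(0)); cv2.circle(im,tuple(int(v) for v in q),3,(255,0,255),1)
cv2.imwrite('pics/w1m.png',im)
```

```text
at 2.02 [ 0.576  -0.0172  0.3305] rem [-0.005 -0.001 -0.   ] [-0.0005 -0.0006 -0.0002]
[[[-0.01,0,0],[0,-0.001,0],0.03]]
(0.1, 0.022, 0.039) [311. 216.]
(0.1, -0.022, 0.039) [312. 289.]
(0.11, 0.022, 0.039) [329. 216.]
(0.11, -0.022, 0.039) [329. 289.]
(-0.1, 0.038, 0.005) [ -8. 178.]
(-0.1, -0.038, 0.005) [ 18. 290.]
(0.1, 0.038, 0.005) [312. 178.]
(0.1, -0.038, 0.005) [313. 291.]
(0.1, 0.022, 0.005) [312. 204.]
(0.1, -0.022, 0.005) [313. 269.]
```

View pics/w1m.png

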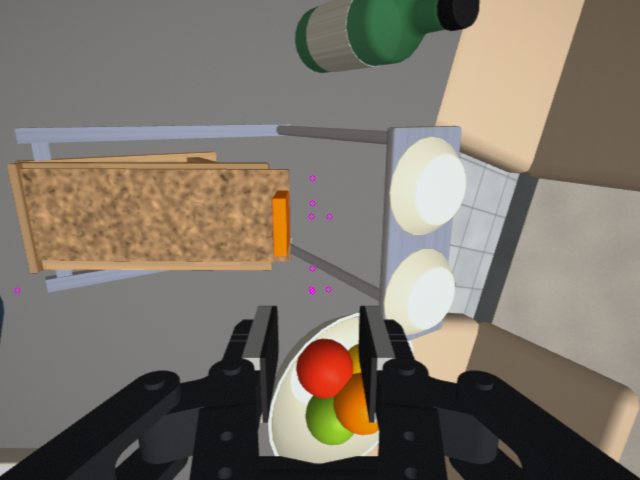

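The wrist view shows the tab top at (274–289, 191–258) and the shelf front at x≈385. My magenta prediction is 40 px off, so the height was overestimated. I'll refit with both cameras.

```bash
cat > fit2.py <<'E'
from fit import *
w=load('w1')
top=[([.1,.022,.039],cr(350,182)),([.1,-.022,.039],cr(398,168)),([.11,.022,.039],cr(347,166)),([.11,-.022,.039],cr(395,152)),([-.1,.038,.005],cr(388,366)),([-.1,-.038,.005],cr(473,340))]
st=[([.107,.075,.242],cr(277,132)),([.107,-.075,.242],cr(443,78)),([.167,.075,.242],cr(258,68)),([.167,-.075,.242],cr(423,14))]
wr=[([.1,.022,.039],(274,191)),([.1,-.022,.039],(274,258)),([.11,.022,.039],(289,191)),([.11,-.022,.039],(289,257)),([.1,.038,.005],(288,170)),([-.1,.038,.005],(21,169)),([-.1,-.038,.005],(31,270))]
ws=[([.107,.075,.242],(389,128)),([.107,-.075,.242],(382,335))]
def run(useshelf):
    f=lambda p:np.concatenate([proj(c,S(p,X))-q for X,q in st if useshelf]+[proj(w,S(p,X))-q for X,q in ws if useshelf]+[proj(c,SH(p,X))-q for X,q in top]+[proj(w,SH(p,X))-q for X,q in wr])
    x0=[.58,-.02,.3,0,.12,0]
    if useshelf: p=least_squares(f,x0,loss='soft_l1',f_scale=2).x
    else: p=least_squares(lambda q:f([q[0],q[1],q[2],0,q[3],0]),[.58,-.02,.3,.12],loss='soft_l1',f_scale=2).x; p=np.array([*p[:3],0,p[3],0])
    print(p.round(4),np.degrees(p[2]).round(1)); print(f(p).reshape(-1,2).round(1).tolist())
    print('tab',SH(p,[.105,0,.025]).round(4),'shelf edge',S(p,[.107,0,.234]).round(4)); return p
run(True); p=run(False)
E
python3 fit2.py
```

```text
[ 0.5784 -0.0242  0.3102  0.0008  0.086   0.0051] 17.8
[[-0.1, 2.1], [0.6, 0.7], [-1.5, 1.6], [-0.7, 0.4], [2.9, -0.8], [-0.1, 17.7], [-0.2, 0.8], [-0.5, -0.0], [-0.3, 2.7], [-0.6, 2.0], [0.1, -1.3], [-3.5, -1.4], [0.1, 6.5], [2.4, -0.7], [-0.5, 6.4], [1.2, 0.3], [-10.0, -2.2], [-5.4, 0.4], [5.5, -6.8]]
tab [0.6485 0.0036 0.1642] shelf edge [0.6803 0.0085 0.234 ]
[ 0.578  -0.0191  0.3053  0.      0.0851  0.    ] 17.5
[[-0.1, 0.6], [-0.4, -0.1], [-0.1, 2.6], [-0.4, 1.9], [-0.0, -1.4], [-3.6, -1.4], [0.2, 6.8], [2.2, -0.5], [-0.5, 6.8], [1.0, 0.5], [-9.9, -1.7], [-4.5, -0.2], [5.6, -7.6]]
tab [0.649  0.0033 0.1633] shelf edge [0.6801 0.0131 0.234 ]
```

Run:
```python
from h import *
a,b=np.radians(17.5),np.radians(33); n=np.array([-np.cos(a)*np.sin(b),-np.sin(a)*np.sin(b),np.cos(b)])
T=np.array([.649,.0033,.1638])
plan(T+.06*n,frame(17.5,33),.03,3)
```

```text
at 2.08 [ 0.5755 -0.0186  0.3301] rem [-0.006  0.002 -0.005] [-0.0011 -0.0256  0.1214]
[[[-0.002,0.001,-0.002],[-0.0004,-0.0085,0.0405],0.03],[[-0.002,0.001,-0.002],[-0.0004,-0.0086,0.0404],0.03],[[-0.002,0.0,-0.001],[-0.0004,-0.0087,0.0404],0.03]]
```

>>> drive_tool --moves '[[[-0.002,0.001,-0.002],[-0.0005,-0.0135,0.03],0.03],[[-0.002,0.001,-0.002],[-0.0005,-0.012,0.03],0.03],[[-0.002,0,0],[0,0,0.03],0.03],[[0,0,0],[0,0,0.03],0.03],[[0,0,0],[0,0,0],0.03]]'

```text
time: 2.7
eef_pos: [0.6161, -0.0085, 0.2127]
tcp_rot: [0.57, 0.772, 0.228, 0.166]
contact_force: [-0.5, -1.0, -0.5]
opening: 0.347
finger_force: 0.0
```

Run:
```python
from h import *
import fit
c=shot('wrist','w2'); p=[.578,-.0191,.3053,0,.0855,0]; s=ctrl.get_state(); print(s['eef_pos'],s['opening'])
im=c['image'][:,:,::-1].copy()
for X in [(.1,.022,.039),(.1,-.022,.039),(.11,.022,.039),(.11,-.022,.039),(.1,.038,.005),(.1,-.038,.005)]:
    q=proj(c,fit.SH(p,X)); print(X,q.round(0)); cv2.circle(im,tuple(int(v) for v in q),3,(255,0,255),1)
cv2.imwrite('pics/w2m.png',im)
```

```text
[ 0.61677568 -0.00874815  0.21478748] 0.35336478537991595
(0.1, 0.022, 0.039) [315. 245.]
(0.1, -0.022, 0.039) [316. 338.]
(0.11, 0.022, 0.039) [339. 245.]
(0.11, -0.022, 0.039) [338. 338.]
(0.1, 0.038, 0.005) [315. 193.]
(0.1, -0.038, 0.005) [316. 332.]
```

View pics/w2m.png

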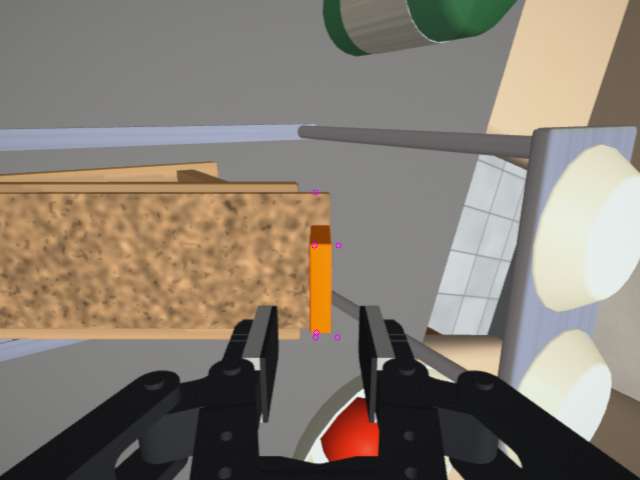

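Wrist view 2 shows the tab top face at (310–332, 244–333), its base edge at y≈226, and a sheet corner at (330,193). I'll refit on these.

Run:
```python
from fit import *
from h import *
w=load('w2'); w1=load('w1')
o=[([.1,.022,.039],(310,244)),([.1,-.022,.039],(310,333)),([.11,.022,.039],(331.5,244)),([.11,-.022,.039],(331,333)),([.1,.022,.005],(311,226)),([.11,.022,.005],(330,226)),([.11,.038,.005],(330,193)),([-.1,.038,.005],None)][:7]
o1=[([.1,.022,.039],(274,191)),([.1,-.022,.039],(274,258)),([.11,.022,.039],(289,191)),([.11,-.022,.039],(289,257)),([.11,.038,.005],(288,170)),([-.1,.038,.005],(21,169)),([-.1,-.038,.005],(31,270))]
f=lambda q:np.concatenate([proj(w,SH([q[0],q[1],q[2],0,q[3],0],X))-y for X,y in o]+[proj(w1,SH([q[0],q[1],q[2],0,q[3],0],X))-y for X,y in o1])
q=least_squares(f,[.578,-.019,.305,.085],loss='soft_l1').x; print(q,np.degrees(q[2])); print(f(q).reshape(-1,2).round(1).tolist())
T=SH([q[0],q[1],q[2],0,q[3],0],[.105,0,.025]); print('tab',T)
yaw=np.degrees(q[2]); R=frame(yaw,33); n=-R.as_matrix()[:,2]; plan(T+.045*n,R,.03,3); plan(T+.001*n,R,.03,3)
```

```text
[ 0.58036454 -0.02005316  0.30126991  0.07769765] 17.261494176752066
[[-0.6, 0.1], [0.1, 0.3], [0.6, 0.1], [0.4, 0.3], [-0.0, -1.4], [0.3, -1.4], [0.5, 0.9], [-2.0, 7.4], [-0.1, -1.3], [-3.0, 7.4], [-1.7, -0.3], [1.0, -0.4], [-0.7, 0.3], [8.4, -9.0]]
tab [0.65145603 0.00203697 0.15585152]
at 2.75 [ 0.6168 -0.0087  0.2148] rem [-0.001 -0.001 -0.001] [-0.     -0.0016  0.0242]
[[[-0.001,-0.001,-0.001],[0,-0.0016,0.0242],0.03]]
at 2.75 [ 0.6168 -0.0087  0.2148] rem [-0.001 -0.001 -0.001] [-0.     -0.0015  0.0682]
[[[-0.001,0,-0.001],[0,-0.0008,0.0341],0.03],[[0,-0.001,0],[0,-0.0008,0.0341],0.03]]
```

>>> drive_tool --moves '[[[0,0,0],[0,-0.0015,0.022],0.03],[[0,0,0],[0,0,0.022],0.03],[[0,0,0],[0,0,0.015],0.03],[[0,0,0],[0,0,0.008],0.03],[[0,0,0],[0,0,0],0.03]]'

```text
time: 3.38
eef_pos: [0.6513, 0.0025, 0.1592]
tcp_rot: [0.568, 0.772, 0.229, 0.169]
contact_force: [0.5, -0.6, -0.8]
opening: 0.351
finger_force: 0.0
```

>>> drive_tool --moves '[[[0,0,0],[0,0,0],0.0],[[0,0,0],[0,0,0],0.0],[[0,0,0],[0,0,0],0.0],[[0,0,0],[0,0,0],0.0]]' --grip_force 110

```text
time: 3.88
eef_pos: [0.6515, 0.0024, 0.1602]
tcp_rot: [0.568, 0.772, 0.229, 0.169]
contact_force: [-5.1, -1.2, 5.2]
opening: 0.101
finger_force: 108.3
```

>>> drive_tool --moves '[[[0,0,0],[0,0,-0.01],0.0],[[0,0,0],[0,0,-0.02],0.0],[[0,0,0],[0,0,-0.03],0.0],[[0,0,0],[0,0,-0.03],0.0],[[0,0,0],[0,0,-0.03],0.0]]'

```text
time: 4.5
eef_pos: [0.5879, -0.0168, 0.2602]
tcp_rot: [0.568, 0.772, 0.229, 0.169]
contact_force: [0.1, -0.0, -1.0]
opening: 0.097
finger_force: 107.3
```

>>> drive_tool --moves '[[[0,0,0],[0,-0.01,-0.03],0.0],[[0,0,0],[0,-0.02,-0.02],0.0],[[0,0,0],[0,-0.02,-0.01],0.0]]'

```text
time: 4.88
eef_pos: [0.5168, -0.0393, 0.2838]
tcp_rot: [0.568, 0.772, 0.229, 0.17]
contact_force: [0.4, -0.6, -0.8]
opening: 0.097
finger_force: 107.3
```

Run:
```python
from h import *
c=shot('wrist','w3'); d=shot('scene','s3'); s=ctrl.get_state(); print(s['eef_pos'],s['opening'],s['contact_force'],s['wrist_torque'])
cv2.imwrite('pics/m3.png',np.hstack([cv2.resize(c['image'],(400,300)),cv2.resize(d['image'][120:420,170:570],(400,300))])[:,:,::-1])
# dark slab 
a=np.radians(13.4); D=np.array([.537,.275,0]); print(D+.105*np.array([np.cos(a),np.sin(a),0]))
```

```text
[ 0.51604794 -0.03921778  0.28223664] 0.09413050696793765 [ 0.35925026  0.07411849 -1.34453463] [-0.13730418  0.28887607  0.01330947]
[0.63914147 0.29933353 0.        ]
```

View pics/m3.png

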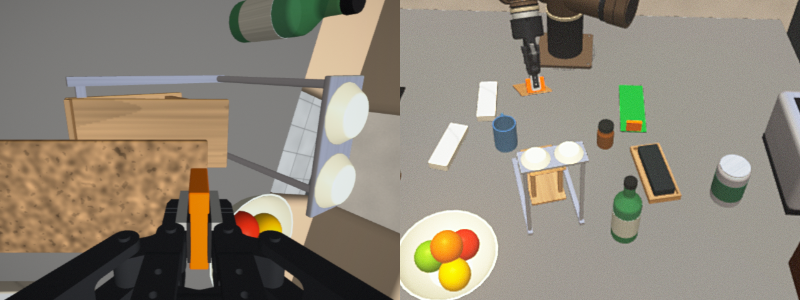

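The sheet is held rigidly and level with the tool. Now I refine the dark slab from the top and scene pictures, and plan the carry.

Run:
```python
from h import *
from scipy.optimize import least_squares
def cor(x,y,a,L,W,z):
    return [(x+u*L/2*np.cos(a)-v*W/2*np.sin(a),y+u*L/2*np.sin(a)+v*W/2*np.cos(a),z) for u,v in((1,1),(1,-1),(-1,-1),(-1,1))]
t=load('top1'); d=load('s3')
from fit import cr
hs=cv2.cvtColor(d['image'],cv2.COLOR_RGB2HSV)
m=((hs[:,:,2]<75)).astype(np.uint8)*255; m[:, :478]=0;m[:,515:]=0;m[:255]=0;m[325:]=0
n,l,s,_=cv2.connectedComponentsWithStats(m); i=1+s[1:,4].argmax(); print(s[i])
# silhouette hull of slab body in scene + top face in top: fit by rendering IoU of the slab box
def mask(c,p):
    P=np.array([proj(c,X) for z in(.018,.031) for X in cor(*p,.160,.056,z)],np.float32)
    k=np.zeros((480*4,640*4),np.uint8); cv2.fillConvexPoly(k,(cv2.convexHull(P)*4).astype(np.int32),1); return k
M=cv2.resize((l==i).astype(np.uint8),None,fx=4,fy=4,interpolation=cv2.INTER_NEAREST)
ht=t['image'].max(2); mt=((ht<62)).astype(np.uint8); mt[:, :200]=0;mt[:,250:]=0;mt[:205]=0;mt[285:]=0
n,l2,s2,_=cv2.connectedComponentsWithStats(mt); print(s2[1+s2[1:,4].argmax()])
MT=cv2.resize((l2==1+s2[1:,4].argmax()).astype(np.uint8),None,fx=4,fy=4,interpolation=cv2.INTER_NEAREST)
from scipy.optimize import minimize
for nm,ob in(('scene',[(d,M)]),('top',[(t,MT)])):
    g=lambda p:sum(np.count_nonzero(mask(c,p)!=K) for c,K in ob)/16
    r=minimize(g,[.537,.275,.234],method='Nelder-Mead',options=dict(initial_simplex=[[.537,.275,.234],[.55,.275,.234],[.537,.285,.234],[.537,.275,.3]])); print(nm,r.x,np.degrees(r.x[2]),r.fun)
plan(np.array([.639,.299,.27]),frame(13.4),0.0,2,vmax=.045)
```

```text
[481 296  12  22 105]
[207 218  28  50 590]
scene [-2.115  0.875  2.346] 134.41589873769124 105.0
top [0.54453819 0.27704861 0.23682639] 13.569152560657267 501.0625
at 4.97 [ 0.516  -0.0392  0.2822] rem [ 0.576 -0.019  0.065] [0.2867 0.1757 0.1288]
[[[0.06,0,0.01],[0.032,0.02,0.014],0.0],[[0.06,0,0.01],[0.032,0.02,0.013],0.0],[[0.07,0,0.01],[0.032,0.02,0.012],0.0],[[0.06,0,0.01],[0.032,0.021,0.011],0.0],[[0.07,0,0.01],[0.033,0.021,0.009],0.0]]
[[[0.06,-0.01,0.0],[0.033,0.021,0.008],0.0],[[0.07,0,0.01],[0.033,0.022,0.006],0.0],[[0.06,-0.01,0.0],[0.033,0.022,0.004],0.0],[[0.07,0,0.01],[0.034,0.022,0.003],0.0]]
```

>>> drive_tool --moves '[[[0.06,0,0.01],[0.032,0.02,0.014],0.0],[[0.06,0,0.01],[0.032,0.02,0.013],0.0],[[0.07,0,0.01],[0.032,0.02,0.012],0.0],[[0.06,0,0.01],[0.032,0.021,0.011],0.0],[[0.07,0,0.01],[0.033,0.021,0.009],0.0]]'

```text
time: 5.6
eef_pos: [0.5862, 0.1506, 0.2756]
tcp_rot: [0.607, 0.784, 0.107, 0.07]
contact_force: [-0.2, -0.1, -1.1]
opening: 0.098
finger_force: 107.5
```

>>> drive_tool --moves '[[[0.06,0,0],[0.033,0.015,0.008],0.0],[[0.07,0,0.01],[0,0,0],0.0],[[0.06,0,0],[0,0,0],0.0],[[0.07,0,0],[0,0,0],0.0],[[0,0,0],[0,0,0],0.0]]'

```text
time: 6.22
eef_pos: [0.594, 0.1855, 0.2719]
tcp_rot: [0.615, 0.789, 0.005, -0.01]
contact_force: [0.2, 0.8, -0.7]
opening: 0.09
finger_force: 107.5
```

Run:
```python
from h import *
c=shot('wrist','w4'); s=ctrl.get_state(); print(s['eef_pos'],s['opening'],s['contact_force'],s['wrist_torque'],Rot.from_quat(s['tcp_rot']).as_matrix().round(3).tolist())
```

```text
[0.59356864 0.18539387 0.27193011] 0.09620461059941611 [ 1.16273389  0.89442733 -1.26696796] [ 0.00511464 -0.08372239 -0.03036444] [[-0.244, 0.97, -0.008], [0.969, 0.244, 0.021], [0.022, -0.003, -1.0]]
```

View pics/w4.png

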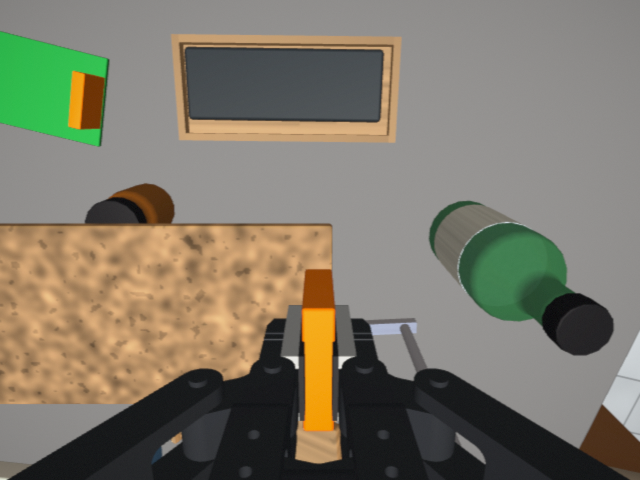

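Wrist view: the dark slab's top corners are at (187,48), (383,50), (378,122) and (190,121). The sheet's far corner is at (332,225), and the edges run parallel to the image.

Run:
```python
from h import *
from scipy.optimize import least_squares
c=load('w4')
W=np.array([ray(c,u,v,.031) for u,v in[(186,47),(384,49),(379,122),(189,121)]]); print('dark',W.mean(0),[np.linalg.norm(W[i]-W[i-1]).round(4) for i in range(4)])
K=np.array([ray(c,u,v,.018) for u,v in[(171,36),(402,38),(397,142),(180,140)]]); print('caddy',K.mean(0),[np.linalg.norm(K[i]-K[i-1]).round(4) for i in range(4)])
e=W[1]+W[2]-W[0]-W[3]; yaw=np.degrees(np.arctan2(e[1],e[0])); print(yaw)
s=ctrl.get_state(); R=Rot.from_quat(s['tcp_rot'])
# sheet corner & tab in tool frame: sheet x=tool y, sheet y=tool x, sheet z=-tool z ; offset of tab centre along tool x and z
def pt(q,X): return s['eef_pos']+R.apply([q[0]+X[1],q[1]+X[0]-.105,q[2]-(X[2]-.025)])
o=[((.11,.038,.005),(332,225)),((.1,.022,.039),(302,309)),((.11,.022,.039),(335,309)),((.1,-.022,.039),(306,430)),((.11,-.022,.039),(333,430))]
f=lambda q:np.concatenate([proj(c,pt(q,X))-y for X,y in o]); q=least_squares(f,[0,0,0],loss='soft_l1').x; print('tab offset in tool',q.round(4),f(q).reshape(-1,2).round(1).tolist())
```

```text
dark [0.54117692 0.27757218 0.031     ] [np.float64(0.0563), np.float64(0.1567), np.float64(0.0555), np.float64(0.1573)]
caddy [0.54333719 0.2749728  0.018     ] [np.float64(0.0822), np.float64(0.188), np.float64(0.0823), np.float64(0.1884)]
13.707679049674214
tab offset in tool [-0.0006 -0.0001  0.0046] [[0.3, 1.8], [-0.3, -0.5], [0.3, -0.5], [-2.7, 0.1], [0.7, 0.1]]
```

Run:
```python
from h import *
plan(np.array([.643,.3025,.12]),frame(13.7),0.0,3,vmax=.045)
```

```text
at 6.28 [0.5936 0.1854 0.2719] rem [-0.003 -0.022  0.008] [0.0981 0.077  0.1539]
[[[-0.001,-0.004,0.002],[0.0196,0.0154,0.0308],0.0],[[-0.001,-0.004,0.001],[0.0198,0.0153,0.0307],0.0],[[0,-0.005,0.002],[0.0199,0.0153,0.0306],0.0],[[-0.001,-0.005,0.001],[0.0201,0.0153,0.0306],0.0],[[0,-0.004,0.002],[0.0203,0.0152,0.0305],0.0]]
```

>>> drive_tool --moves '[[[-0.001,-0.004,0.002],[0.03,0.02,0.015],0.0],[[-0.001,-0.004,0.001],[0.03,0.02,0.02],0.0],[[0,-0.005,0.002],[0.024,0.021,0.035],0.0],[[-0.001,-0.005,0.001],[0.0155,0.0155,0.042],0.0],[[0,-0.004,0.002],[0,0,0.042],0.0]]'

```text
time: 6.9
eef_pos: [0.6429, 0.3031, 0.1189]
tcp_rot: [0.617, 0.787, 0.001, 0.0]
contact_force: [0.4, -1.1, -0.8]
opening: 0.101
finger_force: 107.5
```

Run:
```python
from h import *
plan(np.array([.643,.3025,.068]),frame(13.7),0.0,3,vmax=.025)
```

```text
at 6.9 [0.6429 0.3031 0.1189] rem [ 0.002 -0.     0.001] [-0.0007 -0.0001  0.0509]
[[[0.001,0,0.0],[-0.0002,0,0.017],0.0],[[0.0,0,0.0],[-0.0002,0,0.017],0.0],[[0.001,0,0.001],[-0.0003,-0.0001,0.0169],0.0]]
```

>>> drive_tool --moves '[[[0.002,0,0],[-0.0005,0,0.018],0.0],[[0,0,0],[0,0,0.016],0.0],[[0,0,0],[0,0,0.012],0.0],[[0,0,0],[0,0,0.004],0.0],[[0,0,0],[0,0,0],0.0]]'

```text
time: 7.52
eef_pos: [0.643, 0.3009, 0.0708]
tcp_rot: [0.618, 0.786, -0.001, -0.0]
contact_force: [0.7, 0.4, -0.8]
opening: 0.097
finger_force: 107.5
```

>>> drive_tool --moves '[[[0,0,0],[0,0,0.002],0.0],[[0,0,0],[0,0,0.002],0.0],[[0,0,0],[0,0,0],0.0]]'

```text
time: 7.9
eef_pos: [0.6425, 0.3009, 0.0661]
tcp_rot: [0.618, 0.786, -0.001, -0.001]
contact_force: [0.2, -0.1, -0.6]
opening: 0.099
finger_force: 107.5
```

>>> drive_tool --moves '[[[0,0,0],[0.001,0,0.002],0.0],[[0,0,0],[0,0,0.0015],0.0],[[0,0,0],[0,0,0],0.0]]'

```text
time: 8.28
eef_pos: [0.6421, 0.3019, 0.0623]
tcp_rot: [0.618, 0.786, -0.001, -0.001]
contact_force: [0.3, -0.2, -0.5]
opening: 0.097
finger_force: 107.5
```

>>> drive_tool --moves '[[[0,0,0],[0,0,0.001],0.0],[[0,0,0],[0,0,0.001],0.0],[[0,0,0],[0,0,0],0.0]]'

```text
time: 8.65
eef_pos: [0.6422, 0.3019, 0.0605]
tcp_rot: [0.618, 0.786, -0.001, -0.001]
contact_force: [0.2, 0.2, -1.5]
opening: 0.098
finger_force: 107.5
```

>>> drive_tool --moves '[[[0,0,0],[0,0,0.001],0.0],[[0,0,0],[0,0,0],0.0]]'

```text
time: 8.9
eef_pos: [0.6423, 0.3019, 0.0595]
tcp_rot: [0.618, 0.786, -0.001, -0.001]
contact_force: [-1.2, -0.3, -1.6]
opening: 0.098
finger_force: 107.5
```

>>> drive_tool --moves '[[[0,0,0],[0,0,0.001],0.0],[[0,0,0],[0,0,0],0.0]]'

```text
time: 9.15
eef_pos: [0.6422, 0.3019, 0.0585]
tcp_rot: [0.618, 0.786, -0.001, -0.001]
contact_force: [-0.0, 1.1, -0.7]
opening: 0.094
finger_force: 107.5
```

Run:
```python
from h import *
c=shot('scene','s5'); w=shot('wrist','w5'); s=ctrl.get_state(); print(s['contact_force'],s['wrist_torque'])
a=cv2.resize(c['image'][190:340,370:520],(500,500),interpolation=cv2.INTER_CUBIC); cv2.imwrite('pics/m5.png',np.hstack([a,cv2.resize(w['image'],(300,225))[np.r_[0:225,np.zeros(275,int)]]])[:,:,::-1])
```

```text
[ 0.16709622  0.24854985 -0.00034669] [ 0.0537437  -0.04938909  0.00755909]
```

View pics/m5.png

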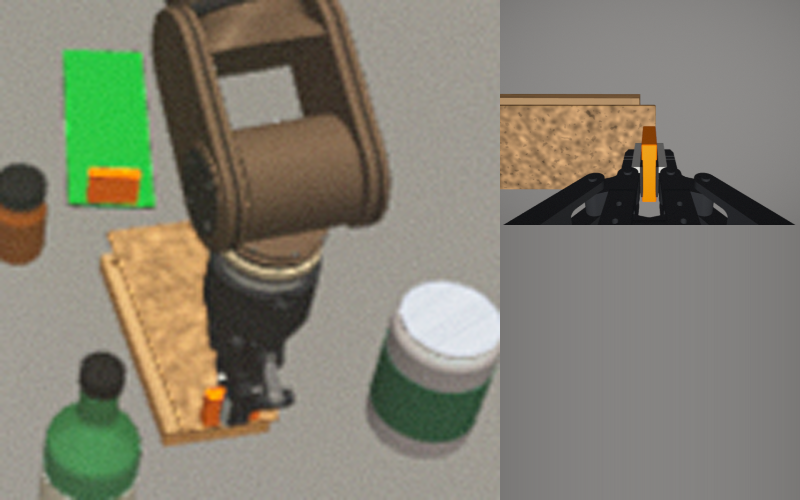

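The sheet lies over the caddy, aligned, and the force change suggests it is starting to bear. I'll press down a touch more, then release.

>>> drive_tool --moves '[[[0,0,0],[0,0,0.001],0.0],[[0,0,0],[0,0,0],0.0],[[0,0,0],[0,0,0],0.0]]'

```text
time: 9.62
eef_pos: [0.6424, 0.3019, 0.0577]
tcp_rot: [0.618, 0.786, -0.001, -0.001]
contact_force: [0.2, 0.6, -0.2]
opening: 0.095
finger_force: 107.9
```

>>> drive_tool --moves '[[[0,0,0],[0,0,0.001],0.0],[[0,0,0],[0,0,0],0.0],[[0,0,0],[0,0,0],0.0]]'

```text
time: 10.0
eef_pos: [0.6425, 0.3019, 0.0576]
tcp_rot: [0.618, 0.786, -0.001, -0.001]
contact_force: [-1.7, -0.5, 4.8]
opening: 0.096
finger_force: 108.6
```

>>> drive_tool --moves '[[[0,0,0],[0,0,-0.0005],0.02],[[0,0,0],[0,0,0],0.03],[[0,0,0],[0,0,0],0.03],[[0,0,0],[0,0,-0.015],0.03],[[0,0,0],[0,0,-0.03],0.03]]'

```text
time: 10.62
eef_pos: [0.6415, 0.3016, 0.1015]
tcp_rot: [0.618, 0.786, -0.002, -0.002]
contact_force: [-0.3, 0.0, 0.3]
opening: 0.352
finger_force: 0.0
```

>>> drive_tool --moves '[[[0,0,0],[0,0,-0.05],0.03],[[0,0,0],[0,0,-0.05],0.03],[[0,0,0],[-0.02,-0.03,-0.04],0.0854],[[0,0,0],[-0.03,-0.04,-0.01],0.0854],[[0,0,0],[0,0,0],0.0854]]'

```text
time: 11.25
eef_pos: [0.5855, 0.2354, 0.255]
tcp_rot: [0.619, 0.786, -0.0, 0.0]
contact_force: [0.7, 1.3, 0.6]
opening: 0.963
finger_force: 0.0
```

Run:
```python
from h import *
c=shot('wrist','w6'); s=ctrl.get_state(); print(s['eef_pos'],s['opening'])
d=shot('scene','s6')
```

```text
[0.58634013 0.23631301 0.25429318] 0.9999609015550106
```

View pics/w6.png

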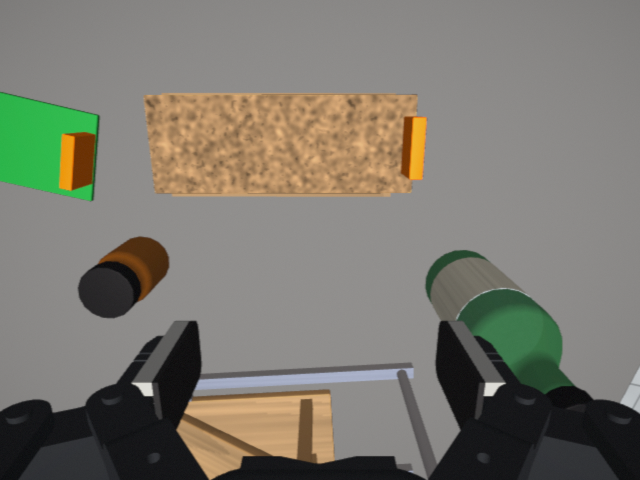

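The sheet lies flat on the caddy and is released, with upper-face corners at (146,95), (418,95), (411,193) and (156,194). I'll check the numbers and plan the move to slab A.

Run:
```python
from h import *
from fit import cr
c=load('w6'); P=np.array([ray(c,u,v,.036) for u,v in[(146,95),(418,95),(411,193),(156,194)]]); print([np.linalg.norm(P[i]-P[i-1]).round(4) for i in range(4)])
e=P[1]+P[2]-P[0]-P[3]; e/=np.linalg.norm(e); L=(np.linalg.norm(P[1]-P[0])+np.linalg.norm(P[2]-P[3]))/2
near=(P[0]+P[3])/2; C=near+.1*e; print('mid',P.mean(0),'from near end',C,'yaw',np.degrees(np.arctan2(e[1],e[0])))
d=C-np.array([.5412,.2776,.036]); a=np.radians(13.7); print('off x,y',d@[np.cos(a),np.sin(a),0],d@[-np.sin(a),np.cos(a),0])
t=load('top1'); Q=np.array([ray(t,*cr(u,v),.025) for u,v in[(668,267),(723,273),(707,436),(652,430)]]); e=Q[0]+Q[1]-Q[2]-Q[3]; y=np.degrees(np.arctan2(e[1],e[0])); print('slabA',Q.mean(0),y,ctrl.get_state()['qpos'].round(2))
plan(np.array([.487,-.299,.22]),frame(y-90),.0854,2)
```

```text
[np.float64(0.0761), np.float64(0.207), np.float64(0.0753), np.float64(0.2078)]
mid [0.54580357 0.27818475 0.036     ] from near end [0.54220924 0.27730996 0.036     ] yaw 13.678764982203713
off x,y 0.0009118362313002361 -0.0005208158629312756
slabA [ 0.48686413 -0.30023374  0.025     ] -8.71492001960774 [ 0.22  0.19  1.68  0.    1.27 -0.01]
at 11.35 [0.5868 0.2368 0.2536] rem [-0.     0.     1.961] [-0.4972 -0.2233  0.0337]
[[[0,0.0,0.16],[-0.041,-0.019,0.003],0.0854],[[0,0.0,0.16],[-0.044,-0.012,0.003],0.0854],[[0,0.0,0.16],[-0.045,-0.005,0.003],0.0854],[[0,0.0,0.16],[-0.045,0.003,0.003],0.0854],[[0,0.0,0.17],[-0.044,0.01,0.003],0.0854]]
[[[0,0.0,0.16],[-0.042,0.017,0.003],0.0854],[[0,0.0,0.17],[-0.039,0.024,0.003],0.0854],[[0,0.0,0.16],[-0.034,0.03,0.003],0.0854],[[0,0.0,0.17],[-0.029,0.035,0.002],0.0854],[[0.0,0.0,0.16],[-0.023,0.04,0.003],0.0854]]
[[[0.0,0.0,0.17],[-0.016,0.042,0.002],0.0854],[[0.0,0.0,0.16],[-0.009,0.045,0.003],0.0854]]
```

The sheet is within 1 mm of centre and square. Moving on to slab A.

>>> drive_tool --moves '[[[0,0,0.16],[-0.041,-0.019,0],0.0854],[[0,0,0.16],[-0.044,-0.012,0],0.0854],[[0,0,0.16],[-0.045,-0.005,0],0.0854],[[0,0,0.16],[-0.045,0.003,0],0.0854],[[0,0,0.17],[-0.044,0.01,0],0.0854]]'

```text
time: 11.98
eef_pos: [0.5455, 0.0137, 0.2527]
tcp_rot: [0.879, 0.477, -0.001, -0.0]
contact_force: [0.8, 0.6, 0.8]
opening: 0.999
finger_force: 0.0
```

>>> drive_tool --moves '[[[0,0,0.16],[-0.042,0.017,0],0.0854],[[0,0,0.17],[-0.039,0.024,0],0.0854],[[0,0,0.16],[-0.034,0.03,0.003],0.0854],[[0,0,0.17],[-0.029,0.035,0.01],0.0854],[[0,0,0.16],[-0.023,0.04,0.01],0.0854]]'

```text
time: 12.6
eef_pos: [0.5043, -0.2112, 0.2299]
tcp_rot: [0.996, 0.087, -0.001, 0.0]
contact_force: [1.2, 0.7, 0.2]
opening: 0.999
finger_force: 0.0
```

>>> drive_tool --moves '[[[0,0,0.17],[-0.016,0.042,0.01],0.0854],[[0,0,0.16],[-0.009,0.045,0.01],0.0854],[[0,0,0],[0,0,0],0.0854]]'

```text
time: 12.98
eef_pos: [0.4865, -0.3015, 0.2088]
tcp_rot: [0.997, -0.077, -0.002, 0.0]
contact_force: [0.1, 0.6, -0.1]
opening: 0.996
finger_force: 0.0
```

Run:
```python
from h import *
c=shot('wrist','w7'); s=ctrl.get_state(); print(s['eef_pos'],s['qpos'].round(2))
```

```text
[ 0.48692674 -0.30007226  0.20928468] [-0.73  0.1   1.87 -0.    1.18  0.99]
```

View pics/w7.png

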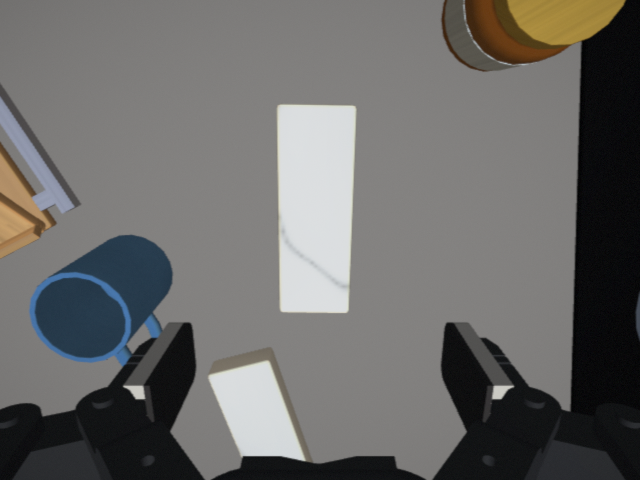

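The wrist view shows slab A with corners (277,105), (356,106), (349,313) and (280,313). The decoy slab is below at (255,405).

Run:
```python
from h import *
c=load('w7'); P=np.array([ray(c,u,v,.025) for u,v in[(277,105),(356,106),(349,313),(280,313)]]); print([np.linalg.norm(P[i]-P[i-1]).round(4) for i in range(4)])
e=P[0]+P[1]-P[2]-P[3]; y=np.degrees(np.arctan2(e[1],e[0])); C=P.mean(0); print(C,y)
plan(np.array([*C[:2],.08]),frame(y-90),.0854,3); plan(np.array([*C[:2],.018]),frame(y-90),.0854,3)
```

```text
[np.float64(0.1581), np.float64(0.0543), np.float64(0.1575), np.float64(0.0552)]
[ 0.48693803 -0.29969943  0.025     ] -9.487566828689248
at 13.03 [ 0.4869 -0.3001  0.2093] rem [0.    0.003 0.014] [ 0.0004 -0.0004  0.1293]
[[[0.0,0.001,0.005],[0.0001,-0.0001,0.0431],0.0854],[[0.0,0.001,0.004],[0.0001,-0.0001,0.0431],0.0854],[[0.0,0.001,0.005],[0.0001,-0.0002,0.0431],0.0854]]
at 13.03 [ 0.4869 -0.3001  0.2093] rem [0.    0.003 0.014] [ 0.0006 -0.0004  0.1913]
[[[0.0,0.001,0.003],[0.0002,-0.0001,0.0478],0.0854],[[0.0,0.001,0.004],[0.0001,-0.0001,0.0478],0.0854],[[0.0,0.001,0.003],[0.0,-0.0001,0.0478],0.0854],[[0.0,0.0,0.004],[0.0,-0.0001,0.0479],0.0854]]
```

>>> drive_tool --moves '[[[0,0.001,0.005],[0,0,0.05],0.0854],[[0,0.001,0.005],[0,0,0.05],0.0854],[[0,0.001,0.004],[0,0,0.05],0.0854],[[0,0,0],[0,0,0.03],0.0854],[[0,0,0],[0,0,0.01],0.0854]]'

```text
time: 13.65
eef_pos: [0.4862, -0.2972, 0.018]
tcp_rot: [0.997, -0.081, -0.001, -0.001]
contact_force: [-0.1, -0.2, 0.3]
opening: 0.998
finger_force: 0.0
```

>>> drive_tool --moves '[[[0,0,0],[0,0,0],0.065],[[0,0,0],[0,0,0],0.04],[[0,0,0],[0,0,0],0.04],[[0,0,0],[0,0,0],0.04]]' --grip_force 80

```text
time: 14.15
eef_pos: [0.488, -0.3001, 0.0224]
tcp_rot: [0.997, -0.082, 0.002, 0.002]
contact_force: [1.5, 2.3, 6.4]
opening: 0.631
finger_force: 89.8
```

The tips seem to brush the worktop (6 N up). I'll regrasp 4 mm higher so they stay clear of the sheet later.

>>> drive_tool --moves '[[[0,0,0],[0,0,0],0.075],[[0,0,0],[0,0,-0.004],0.075],[[0,0,0],[0,0,0],0.06],[[0,0,0],[0,0,0],0.04],[[0,0,0],[0,0,0],0.04]]'

```text
time: 14.78
eef_pos: [0.4865, -0.2997, 0.0248]
tcp_rot: [0.997, -0.082, 0.0, 0.001]
contact_force: [-2.5, 0.9, 5.8]
opening: 0.633
finger_force: 86.2
```

>>> drive_tool --moves '[[[0,0,0],[0,0,0],0.04],[[0,0,0],[0,0,0],0.04]]'

```text
time: 15.02
eef_pos: [0.4865, -0.2997, 0.0248]
tcp_rot: [0.997, -0.082, 0.0, 0.001]
contact_force: [-2.5, 1.1, 5.4]
opening: 0.633
finger_force: 86.2
```

>>> drive_tool --moves '[[[0,0,0],[0,0,-0.01],0.04],[[0,0,0],[0,0,-0.03],0.04],[[0,0,0],[0,0,-0.05],0.04],[[0,0,0],[0,0,-0.05],0.04],[[0,0,0],[0,0,-0.05],0.04]]'

```text
time: 15.65
eef_pos: [0.4852, -0.2979, 0.2137]
tcp_rot: [0.997, -0.082, -0.001, -0.001]
contact_force: [0.2, -0.8, -5.2]
opening: 0.633
finger_force: 86.3
```

Run:
```python
from h import *
plan(np.array([.5412,.2776,.22]),frame(13.7-90),.04,2,vmax=.05)
```

```text
at 15.65 [ 0.4852 -0.2979  0.2137] rem [-0.001  0.002 -0.404] [-0.0391 -0.5769 -0.0057]
[[[0,0.0,-0.03],[-0.003,-0.048,0],0.04],[[0,0.0,-0.03],[-0.002,-0.048,-0.001],0.04],[[0,0.0,-0.03],[0,-0.048,0],0.04],[[0,0.0,-0.03],[0.001,-0.048,-0.001],0.04],[[0,0.0,-0.04],[0.002,-0.048,0],0.04]]
[[[0,0.0,-0.03],[0.004,-0.048,-0.001],0.04],[[0,0.0,-0.04],[0.006,-0.048,0],0.04],[[0,0.0,-0.03],[0.008,-0.048,-0.001],0.04],[[0,0.0,-0.04],[0.009,-0.047,0],0.04],[[0,0.0,-0.03],[0.011,-0.047,-0.001],0.04]]
[[[0,0.0,-0.04],[0.013,-0.047,0],0.04],[[0,0.0,-0.03],[0.014,-0.046,-0.001],0.04]]
```

>>> drive_tool --moves '[[[0,0,-0.03],[-0.003,-0.048,-0.01],0.04],[[0,0,-0.03],[-0.002,-0.048,-0.01],0.04],[[0,0,-0.03],[0,-0.048,0],0.04],[[0,0,-0.03],[0.001,-0.048,0],0.04],[[0,0,-0.04],[0.002,-0.048,0],0.04]]'

```text
time: 16.27
eef_pos: [0.5081, -0.0579, 0.2319]
tcp_rot: [1.0, -0.002, -0.001, 0.0]
contact_force: [0.2, 1.1, -6.0]
opening: 0.626
finger_force: 86.3
```

>>> drive_tool --moves '[[[0,0,-0.03],[0.004,-0.048,0],0.04],[[0,0,-0.04],[0.006,-0.048,0],0.04],[[0,0,-0.03],[0.008,-0.048,0],0.04],[[0,0,-0.04],[0.009,-0.047,0],0.04],[[0,0,-0.03],[0.011,-0.047,0],0.04]]'

```text
time: 16.9
eef_pos: [0.5309, 0.1818, 0.2315]
tcp_rot: [0.997, 0.083, -0.002, 0.001]
contact_force: [1.2, -0.1, -5.7]
opening: 0.634
finger_force: 86.3
```

>>> drive_tool --moves '[[[0,0,-0.04],[0.013,-0.047,0],0.04],[[0,0,-0.03],[0.014,-0.046,0],0.04],[[0,0,0],[0,0,0],0.04]]'

```text
time: 17.27
eef_pos: [0.5401, 0.2795, 0.2311]
tcp_rot: [0.993, 0.12, -0.002, 0.0]
contact_force: [-0.8, -0.1, -5.6]
opening: 0.632
finger_force: 86.6
```

Run:
```python
from h import *
c=shot('wrist','w8'); s=ctrl.get_state(); print(s['contact_force'],s['wrist_torque'])
plan(np.array([.5412,.2776,.1]),frame(13.7-90),.04,3,vmax=.04)
```

```text
[ 0.45682639 -0.23400186 -5.96820869] [-0.02955015 -0.04386675 -0.03035402]
at 17.32 [0.5402 0.2778 0.231 ] rem [ 0.002  0.004 -0.001] [0.0015 0.0002 0.131 ]
[[[0.0,0.001,0],[0.0004,0.0,0.0328],0.04],[[0.001,0.001,0],[0.0003,0.0001,0.0327],0.04],[[0.0,0.001,0],[0.0003,0.0001,0.0328],0.04],[[0.001,0.001,-0.001],[0.0003,0.0,0.0327],0.04]]
```

View pics/w8.png

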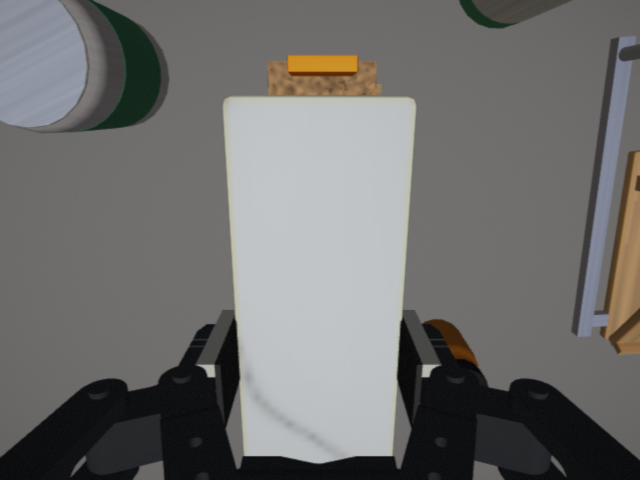

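The wrist view shows the held slab square over the sheet, with its far edge at v≈97 (u 224–415). The sheet's tab end shows just beyond it at (323,65). A quick check of the slab's offset in the hand follows, then the descent.

Run:
```python
from h import *
c=load('w8'); s=ctrl.get_state(); R=Rot.from_quat(s['tcp_rot'])
for u,v in[(224,97),(415,97)]: print(R.inv().apply(ray(c,u,v,.2315)-s['eef_pos']).round(4))
print('tab',[ray(c,u,v,.070).round(4) for u,v in[(288,74),(358,74)]])
```

```text
[ 0.0803 -0.028  -0.0009]
[ 0.0803  0.0245 -0.0008]
tab [array([0.6304, 0.3211, 0.07  ]), array([0.6408, 0.2787, 0.07  ])]
```

>>> drive_tool --moves '[[[0,0.001,0],[0.0005,0,0.025],0.04],[[0.001,0.001,0],[0.0005,0,0.035],0.04],[[0,0.001,0],[0.0005,0,0.035],0.04],[[0.001,0.001,0],[0,0,0.025],0.04],[[0,0,0],[0,0,0.012],0.04]]'

```text
time: 17.95
eef_pos: [0.5416, 0.2753, 0.0983]
tcp_rot: [0.993, 0.117, -0.001, 0.0]
contact_force: [-1.1, 0.9, -6.6]
opening: 0.631
finger_force: 86.6
```

>>> drive_tool --moves '[[[0,0,0],[0,0,0.01],0.04],[[0,0,0],[0,0,0.01],0.04],[[0,0,0],[0,0,0.006],0.04],[[0,0,0],[0,0,0],0.04]]'

```text
time: 18.45
eef_pos: [0.5434, 0.277, 0.075]
tcp_rot: [0.993, 0.117, 0.002, -0.0]
contact_force: [-1.0, 0.3, -6.2]
opening: 0.629
finger_force: 86.6
```

Run:
```python
from h import *
plan(np.array([.5412,.2776,.0608]),frame(13.7-90),.04,3,vmax=.04)
```

```text
at 18.45 [0.5434 0.277  0.075 ] rem [-0.001 -0.003 -0.004] [-0.002  -0.001   0.0142]
[[[-0.001,-0.003,-0.004],[-0.002,-0.001,0.0142],0.04]]
```

>>> drive_tool --moves '[[[0,0,0],[-0.001,0,0.004],0.04],[[0,0,0],[-0.0005,0,0.003],0.04],[[0,0,0],[0,0,0.003],0.04],[[0,0,0],[0,0,0],0.04]]'

```text
time: 18.95
eef_pos: [0.5419, 0.2767, 0.0649]
tcp_rot: [0.993, 0.117, 0.002, -0.0]
contact_force: [-0.3, -0.2, -6.1]
opening: 0.632
finger_force: 86.6
```

>>> drive_tool --moves '[[[0,0,0],[0,0,0.001],0.04],[[0,0,0],[0,0,0.001],0.04],[[0,0,0],[0,0,0],0.04]]'

```text
time: 19.32
eef_pos: [0.5421, 0.2767, 0.0632]
tcp_rot: [0.993, 0.117, 0.002, -0.001]
contact_force: [-0.4, 0.0, -5.8]
opening: 0.633
finger_force: 86.6
```

>>> drive_tool --moves '[[[0,0,0],[0,0,0.001],0.04],[[0,0,0],[0,0,0.001],0.04],[[0,0,0],[0,0,0],0.04]]'

```text
time: 19.7
eef_pos: [0.5421, 0.2767, 0.0612]
tcp_rot: [0.993, 0.117, 0.002, -0.001]
contact_force: [1.0, -0.3, -4.9]
opening: 0.634
finger_force: 86.6
```

>>> drive_tool --moves '[[[0,0,0],[0,0,0.0005],0.04],[[0,0,0],[0,0,0],0.04]]'

```text
time: 19.95
eef_pos: [0.5422, 0.2768, 0.061]
tcp_rot: [0.993, 0.117, 0.002, -0.001]
contact_force: [-0.1, 0.3, -4.1]
opening: 0.632
finger_force: 86.9
```

Starting to bear; another small press.

>>> drive_tool --moves '[[[0,0,0],[0,0,0.0005],0.04],[[0,0,0],[0,0,0],0.04]]'

```text
time: 20.2
eef_pos: [0.5422, 0.2768, 0.0609]
tcp_rot: [0.993, 0.117, 0.002, -0.0]
contact_force: [-2.4, -0.3, 0.5]
opening: 0.637
finger_force: 87.3
```

>>> drive_tool --moves '[[[0,0,0],[0,0,0.0005],0.04],[[0,0,0],[0,0,0],0.04]]'

```text
time: 20.45
eef_pos: [0.5422, 0.2768, 0.0609]
tcp_rot: [0.993, 0.118, 0.002, -0.0]
contact_force: [-5.3, -0.7, 4.9]
opening: 0.632
finger_force: 88.0
```

>>> drive_tool --moves '[[[0,0,0],[0,0,0],0.06],[[0,0,0],[0,0,0],0.075],[[0,0,0],[0,0,0],0.075],[[0,0,0],[0,0,-0.01],0.075],[[0,0,0],[0,0,-0.03],0.08]]'

```text
time: 21.08
eef_pos: [0.5408, 0.2763, 0.0988]
tcp_rot: [0.993, 0.117, 0.0, -0.0]
contact_force: [0.3, -0.6, 0.7]
opening: 0.94
finger_force: 0.0
```

>>> drive_tool --moves '[[[0,0,0],[0,0,-0.04],0.08],[[0,0,0],[0,0,-0.05],0.08],[[0,0,0],[-0.05,0,-0.03],0.08],[[0,0,0],[-0.04,0,0],0.08],[[0,0,0],[0,0,0],0.08]]'

```text
time: 21.7
eef_pos: [0.4521, 0.2553, 0.2202]
tcp_rot: [0.993, 0.118, 0.002, -0.001]
contact_force: [1.2, 1.2, 0.3]
opening: 0.937
finger_force: 0.0
```

Run:
```python
from h import *
c=shot('wrist','w9'); s=ctrl.get_state(); print(s['eef_pos'],s['opening'])
```

```text
[0.45353683 0.25555232 0.22027969] 0.9356053780413067
```

View pics/w9.png

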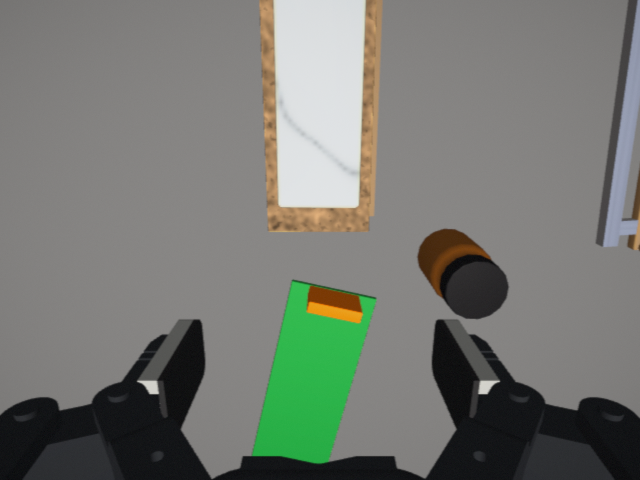

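The marble slab lies centred and square on the sheet: about 10 px of cork shows on each side, and about 20 mm at the near end (slab edge v≈207, sheet edge v≈232). Everything is released and the gripper is clear, so I'm handing in.

```bash
python3 -c "
from h import *
print(ctrl.sign_off())"
```

```text
the job is handed in; nothing more can be done
None
```

The job is handed in at about 22 s: the cork sheet lies flat and square over the dark slab, the marble slab sits centred on it, and both are released; the hand-in returned no verdict.

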